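# Put the washed baking tools away

## Task

Put the washed baking tools away: lay the two measuring spoons inside the long narrow tray and the two biscuit cutters inside the square box, and take the tongs out of the drainer and hang them by their bend over the rail, one arm on each side. Leave the little white ramekin among them where it is.

Things in the scene. Friction and masses are not known exactly. Their poses are not given: they have to be found in the camera images.
- big_spoon: steel measuring spoon lying on the board, bowl up, 107 mm long, 35 g. Origin: at board level below the grip place on the handle; +x to the bowl, z up. Bowl 36 mm across, 13 mm high, centre at x=+34 mm. Handle 10 mm wide (y), 5 mm thick, from x=+18 mm (centre 12 mm up) sloping to x=-55 mm (3 mm up), 9 mm up at the origin. Balances at about x=+18 mm
- big_spoon_bowl (a point): middle of the big spoon's bowl
- big_spoon_end (a point): tail end of the big spoon's handle
- small_spoon: steel measuring spoon lying on the board, bowl up, 94 mm long, 35 g. Origin: at board level below the grip place on the handle; +x to the bowl, z up. Bowl 28 mm across, 13 mm high, centre at x=+30 mm. Handle 10 mm wide (y), 5 mm thick, from x=+18 mm (centre 12 mm up) sloping to x=-50 mm (3 mm up), 9 mm up at the origin. Balances at about x=+12 mm
- small_spoon_bowl (a point): middle of the small spoon's bowl
- small_spoon_end (a point): tail end of the small spoon's handle
- round_cutter: round steel biscuit cutter, an open ring standing on the board: 52 mm outside diameter, 2.5 mm wall, 26 mm high, 30 g, no handle. Origin: centre of its underside, z up
- round_cutter_mid (a point): centre of the round cutter, half way up (13 mm)
- house_cutter: house-shaped steel biscuit cutter, an open five-sided band standing on the board, 26 mm high, 2.5 mm wall, 35 g. +x points to the roof tip (34 mm from the origin); two parallel side walls along x from -25 to +13 mm, 48.5 mm apart outside (y = +-24 mm); floor wall at x=-25 mm. Origin: underside, midway between the side walls, z up
- house_cutter_mid (a point): the house cutter's origin raised half way up (13 mm)
- tongs: small rigid steel pastry tongs (no spring), an upside-down U 115 mm tall, standing in the drainer, bend up, 60 g. Origin: between the feet at their underside, z up. The two arms are flat strips 18 mm wide (x), 4 mm thick, 42 mm apart outside, 34 mm inside (y); straight to 100 mm up, then sloping in to a flat top 20 mm long at 111 (inside) to 115 mm (outside)
- tongs_bend (a point): underside (inside) of the middle of the tongs' bend, 111 mm above the tongs' origin
- tongs_grip (a point): point midway between the tongs' arms, 97 mm above the tongs' origin, good to grip across the outsides of the arms
- drainer: white ceramic drainer, fixed open-topped narrow box, outside 40 x 66 x 60 mm high (x, y, z), walls and floor 5 mm; the tongs stand in it, spread along its y, up to 60 mm showing above the rim. Origin: centre of its underside
- long_tray: long narrow wooden tray with open top, fixed, outside 200 x 100 x 45 mm high (x, y, z), walls and floor 5 mm, empty: the spoons' place. Origin: centre of its underside on the counter
- square_box: square wooden box with open top, fixed, outside 160 x 160 x 45 mm high, walls and floor 5 mm, empty: the cutters' place. Origin: centre of its underside on the counter
- rail: steel rail, fixed: a level round bar 12 mm thick and 200 mm long along its local y, its middle line 150 mm above the counter, on a post at each end. Origin: on the counter below the middle of the bar
- rail_mid (a point): middle of the rail's bar, on its middle line; axes as the rail
- ramekin: small white ramekin, 58 mm across, 32 mm high, among the tools on the board; not to be moved. Origin: centre of its underside
- board: wooden chopping board, fixed, 300 x 450 x 12 mm; its top, on which the spoons and cutters lie, is 12 mm above the counter (z = 0); a lemon 60 mm high and a grey bowl 35 mm high stand along its edge on the robot's side
Things that resemble listed ones, but are neither listed nor needed, are in the scene too. What is shaped like the square_box but pink is not meant.

How it is judged:
By the outcome, as a careful person would: the job done as asked, in the order asked, and still so for the second after the job is handed in, with the robot touching nothing.
It also fails if it takes over 72 s, if anything falls off the work surface, if the arm or the gripper's body presses on something with over 40 N, if the wrist force passes 120 N, or if a joint passes its speed limit or range.

## Robot

A 6-joint arm with a two-finger parallel gripper is mounted at the origin on the work surface. World frame = base frame: x ahead of the robot, y to its left, z up, the work surface at z = 0. Lengths are in m, angles in rad, forces in N, time in s.
With the tool pointing down it reaches from about 0.3 to 0.775 m from the base axis. Payload 14.6 kg.
Tool frame: the origin (TCP) lies midway between the tips of the shut fingers; the grasp point (between the pads) lies 19 mm behind it (tcp_to_grasp is the distance from the TCP to the grasp point, in m); z points along the fingers, y is the line along which they close (so a half turn about z gives the same grasp; the last joint's range is limited). The gripper opens to 94 mm and grips with 3 to 60 N. Pads are 16 mm wide; open, the fingers measure 119 mm over their backs; the gripper's body (75 mm by 177 mm) begins 78 mm behind the grasp point.
Start: joints at [-1.22, 0.3, 1.521, -0, 1.321, -0.067], TCP at [0.223, -0.503, 0.205] pointing down, gripper open.
Joint ranges: [-3.03, 3.03], [-0.79, 2.21], [0.23, 2.52], [-1.04, 4.18], [0, 3.07], [-2.55, 2.55]. Speed limits (rad/s): [2.22, 2.22, 2.57, 3.14, 3.14, 3.14].

## Interface

Orientations are given as [roll, pitch, yaw] about the fixed x, y, z axes, in that order (R = Rz(yaw) Ry(pitch) Rx(roll)).
In Python, from station import * gives the robot as it stands.
- The arm moves only by the tool send_rows, never from a script. Its argument "motion" is a list of rows, each a list of 3 entries, a list of its own where there are three numbers: the shift along the tool's x, y, z in units of 0.03 m (1.0 is 0.03 m), then the turn, a rotation vector about the tool's x, y, z in units of 0.12 rad (1.0 is 0.12 rad), then the opening, from -1 (shut) to 1 (fully open). In form: [[[x, y, z], [rx, ry, rz], grip], ...]. A call has 1 to 12 rows; each row shifts and turns the commanded pose from where the row before left it, along the tool's axes as they then stand; what a row does not reach is not made up. A row lasts 1/10 s, in which the tool goes at most 50 mm and 8.59 degrees, less where a joint would pass 70% of its speed; a pose out of reach is approached as far as the arm can. A call with a number of a shift or a turn outside -1 to 1 is refused whole. A call with a gripper value outside its range is refused whole. The fingers move at their own pace and stop on an object; "squeeze" is the grip in N (left out, the last holds). Time passes only in rows, so rows that do not move let the fingers close. It gives the time, the measured TCP pose, the force, the opening and the grip force at its end, in the units of the state.
- get_obs(): the state, without advancing time (a new reading comes with each control period).
- camera(name): name is "side" or "top" or "wrist"; returns a dict with "pixels" (420x560x3 uint8, red, green, blue), "depth" (420x560 float32, m along the optical axis (not along the pixel's ray), 0 where there is no reading), "fx", "fy", "cx", "cy" (pixels), "rvec" (rotation vector, rad) and "tvec" (3), from world to camera coordinates, as OpenCV has them. Camera axes: x right, y down, z forward; pixel columns grow to the right and rows downward; lengths in m; the calibration is good to about 2 mm. A picture is of the moment at which its call begins.
- hand_in(): hands the job in; it is judged then, once.
The state is a dict: "time_s": time; "qpos": joint angles; "joint_vel": joint speeds; "tau": joint torques, N m; "ee_pos": TCP position; "eef_rot": TCP orientation; "force": force on the tool from outside, world axes, zero at the start; "moment": the same for the moment, N m; "grip_width": finger opening in m; "grip_force": force on a finger pad.
Only numpy, scipy, OpenCV 4.12 (cv2) and the standard library are available. Lean on these libraries where they do the work, as an engineer would, in place of code of your own. Each camera call takes 0.05 s, during which the arm holds its last target. There are 200 camera calls.

## Working session

There is one attempt and no reset: what is moved stays moved. The work goes in short steps, Python scripts to look and compute and a tool call to move; the robot and the scene stay as the last step left them, time stands still between calls to the robot, and variables do not carry over. Pictures are saved under pics/ and viewed, at most 10 in all, crops included, and the job is handed in when it is done.

Besides the shell and the picture viewer there is one more tool, called as name([rows], argument=value, ...), one row to a line, values as JSON. send_rows: Moves the arm, as the interface text tells. Its arguments: {"type":"object","properties":{"motion":{"type":"array"},"squeeze":{"type":"number"}},"required":["motion"]}

```bash
mkdir -p pics; ls
cat > h.py <<'E'
from station import *
import numpy as np, cv2
def cam(n):
    c=camera(n); R=cv2.Rodrigues(np.array(c["rvec"],float))[0]; t=np.array(c["tvec"],float).ravel()
    d=c["depth"]; v,u=np.mgrid[0:420,0:560]
    P=np.stack([(u-c["cx"])/c["fx"]*d,(v-c["cy"])/c["fy"]*d,d],-1)
    W=(P-t)@R; W[d==0]=np.nan
    return c["pixels"],W
def save(n,im,s=1):
    im=cv2.cvtColor(np.ascontiguousarray(im),cv2.COLOR_RGB2BGR)
    cv2.imwrite("pics/"+n,cv2.resize(im,None,fx=s,fy=s,interpolation=cv2.INTER_CUBIC))
E
python3 - <<'E'
from h import *
o=get_obs();print({k:np.round(v,3) for k,v in o.items()})
for n in("top","side"):
    p,W=cam(n); np.savez(n+".npz",p=p,W=W); save(n+".png",p,1.4)
    print(n,[np.round(W[r,c],3) for r,c in((100,100),(100,460),(320,100),(320,460))])
E
```

```text
pics
{'time_s': np.float64(0.0), 'qpos': array([-1.22 ,  0.3  ,  1.522,  0.   ,  1.321, -0.067]), 'joint_vel': array([-0.   ,  0.002,  0.   ,  0.001, -0.001, -0.002]), 'tau': array([-1.0000e-03, -5.3181e+01, -3.5274e+01,  7.1000e-02,  2.4000e-02,
       -0.0000e+00]), 'ee_pos': array([ 0.223, -0.502,  0.205]), 'eef_rot': array([-3.14 , -0.   ,  0.418]), 'force': array([-0.619,  0.454, -0.795]), 'moment': array([-0.057, -0.007,  0.019]), 'grip_force': np.float64(0.0), 'grip_width': np.float64(0.094)}
top [array([0.707, 0.455, 0.001]), array([ 0.733, -0.465, -0.002]), array([0.164, 0.421, 0.001]), array([ 0.175, -0.45 , -0.003])]
side [array([ 2.349, -0.917, -0.412]), array([ 0.32 , -2.136, -0.475]), array([0.696, 0.494, 0.015]), array([-0.102,  0.049,  0.02 ])]
```

View pics/top.png

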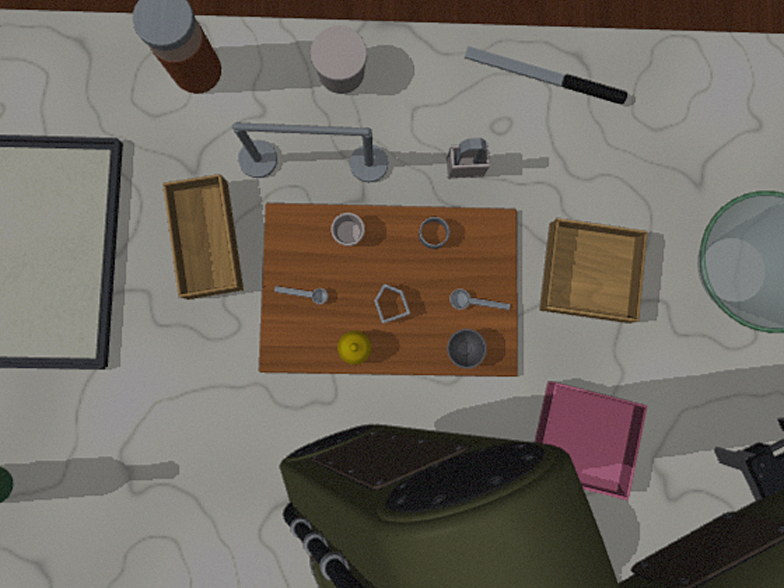

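View pics/side.png

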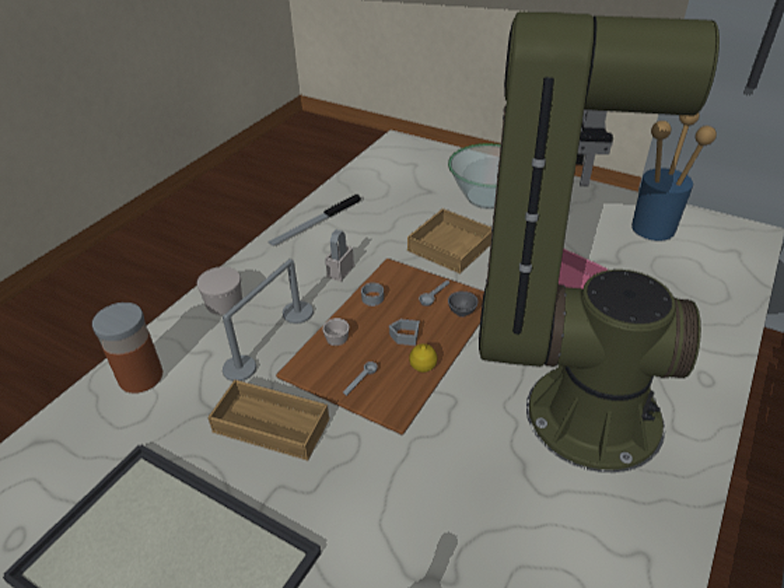

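The top view (1.4x) shows the tray at (200,237), the square wooden box at (594,270) with the pink decoy at (592,438), the rail at (303,130) and the drainer with tongs at (468,158). The spoon bowls are at (320,296) and (459,299), the round cutter at (433,232), the house cutter at (391,303) and the ramekin at (348,229). Next I'll measure from depth, with one enlarged crop to tell the spoons, cutter and ramekin apart.

Run:
```python
from h import *
z=np.load("top.npz");p,W=z["p"],z["W"]
def reg(n,r0,r1,c0,c1,zl,zh,extra=None):
    r0,r1,c0,c1=[int(a/1.4) for a in(r0,r1,c0,c1)]
    w=W[r0:r1,c0:c1].reshape(-1,3); m=(w[:,2]>zl)&(w[:,2]<zh); w=w[m]
    q=(w[:,:2]*1000).astype(np.float32); (c,s,a)=cv2.minAreaRect(q)
    u,sv,vt=np.linalg.svd(q-q.mean(0),full_matrices=False)
    (cc,rr)=cv2.minEnclosingCircle(q)
    print(n,len(q),"rect",np.round(c,1),np.round(s,1),round(a,1),"mean",q.mean(0).round(1),"ax",vt[0].round(3),"circ",np.round(cc,1),round(rr,1),"z",np.percentile(w[:,2],[5,50,95]).round(4))
    return q
b=W[330//1:331,]; print("board z",np.nanmedian(W[int(260/1.4):int(280/1.4),int(300/1.4):int(340/1.4),2]), "counter",np.nanmedian(W[int(180/1.4):int(200/1.4),int(530/1.4):int(550/1.4),2]))
reg("spoonL",280,312,268,335,.0145,.03)
reg("spoonR",280,316,445,515,.0145,.03)
reg("round",210,255,412,455,.025,.05)
reg("ramekin",205,250,325,370,.025,.06)
h=reg("house",278,330,365,418,.025,.05)
np.save("house.npy",h)
hull=cv2.convexHull(h)[:,0]; print("hull",cv2.approxPolyDP(hull,4,True)[:,0].round(0).tolist())
reg("tray",165,305,150,250,.035,.06)
reg("box",210,330,535,655,.035,.06)
reg("pink",375,500,530,655,.035,.06)
reg("drainer",130,185,435,500,.045,.066)
reg("tongs",130,185,435,500,.09,.14)
reg("bar",115,145,225,380,.13,.18)
reg("lemon",325,370,330,375,.02,.1);reg("bowl",325,372,440,492,.02,.1)
im=p[int(120/1.4):int(380/1.4),int(255/1.4):int(525/1.4)]
save("crop1.png",im,3)
```

```text
board z 0.011878151621839295 counter -0.0004978643552137221
spoonL 258 rect [430.9 157.3] [109.2  49. ] 89.6 mean [433.1 153.9] ax [-0.072 -0.997] circ [425.8 156.8] 55.9 z [0.0146 0.0183 0.0261]
spoonR 286 rect [ 434.2 -155. ] [ 59.5 120.8] 0.5 mean [ 428.5 -150.5] ax [0.06  0.998] circ [ 436.2 -153.7] 63.5 z [0.0148 0.0195 0.0269]
round 103 rect [544.3 -72.9] [50.5 49.8] 17.6 mean [545.7 -73. ] ax [-0.898  0.44 ] circ [544.5 -73. ] 25.8 z [0.0277 0.0365 0.0396]
ramekin 198 rect [544.3  76.6] [54.8 55.2] 1.6 mean [549.5  77.4] ax [ 0.333 -0.943] circ [544.4  76. ] 28.5 z [0.0281 0.0422 0.046 ]
house 150 rect [421.3   1.1] [61.2 50.4] 21.5 mean [417.6  -0.6] ax [-0.94  -0.341] circ [417.4  -0.9] 35.0 z [0.0353 0.0379 0.0405]
hull [[450.0, 11.0], [423.0, 27.0], [385.0, 12.0], [403.0, -33.0], [441.0, -18.0]]
tray 734 rect [528.6 326.6] [201.  101.2] 10.9 mean [530.6 327.9] ax [-0.982 -0.19 ] circ [529.2 326. ] 110.7 z [0.0364 0.0437 0.0472]
box 749 rect [ 483.6 -354.4] [161.5 160.7] 83.1 mean [ 484.6 -356.5] ax [-0.171 -0.985] circ [ 482.8 -353.5] 111.5 z [0.0366 0.0436 0.0469]
pink 629 rect [ 194.4 -339.1] [161.8 159.8] 77.0 mean [ 202.2 -360.5] ax [-0.742 -0.67 ] circ [ 194.9 -338.9] 111.6 z [0.0363 0.0435 0.047 ]
drainer 219 rect [ 671.9 -131.5] [39.1 66.4] 3.7 mean [ 665.  -130.1] ax [0.061 0.998] circ [ 672.2 -131.3] 37.3 z [0.0468 0.0578 0.0628]
tongs 175 rect [ 672.2 -129.4] [20.2 42.5] 7.3 mean [ 670.9 -127.6] ax [-0.056  0.998] circ [ 671.7 -129.4] 22.3 z [0.0965 0.117  0.1214]
bar 626 rect [674.  142.6] [213.9  15.8] 88.6 mean [673.7 143.3] ax [-0.015 -1.   ] circ [676.6 142.5] 107.0 z [0.1432 0.1543 0.1572]
lemon 461 rect [343.   59.7] [54.1 54.1] 0.8 mean [342.4  59. ] ax [-0.083 -0.997] circ [342.6  59.7] 28.2 z [0.0436 0.0587 0.0681]
bowl 527 rect [ 343.9 -128.6] [63.4 64.4] 0.9 mean [ 344.2 -131.4] ax [-0.889  0.457] circ [ 344.5 -129.1] 33.4 z [0.0215 0.0342 0.0482]
```

View pics/crop1.png

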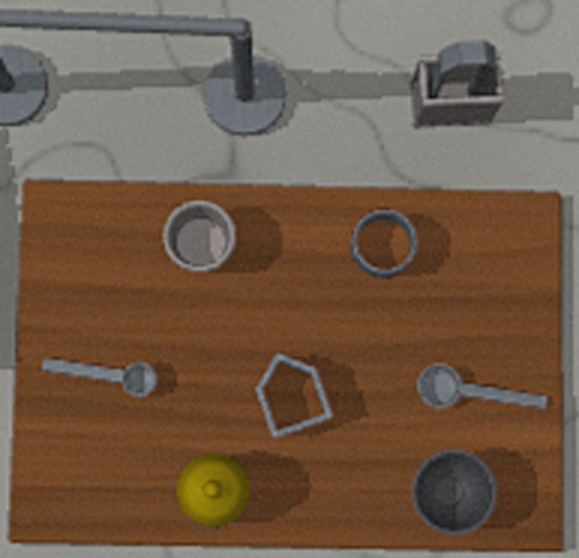

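The crop separates the lookalikes:
- **Spoons:** the left one, bowl at crop (140,379), is smaller, so it is the small_spoon. The right one, bowl at (439,386), is the big_spoon.
- **Round cutter and ramekin:** (384,243) is the open steel ring. (199,237) is the white-walled ramekin, which stays.
- **House cutter:** (290,395), roof tip at (278,355).

Next I'll refine the spoon axes.

```bash
cat >> h.py <<'E'
def goal(x,y,z,yawdeg):
    o=get_obs(); p=np.array(o["ee_pos"]); r=o["eef_rot"]; a=r[2]
    d=np.array([x,y,z])-p; c,s=np.cos(a),np.sin(a); b=np.radians(yawdeg)
    print("t",round(float(o["time_s"]),2),"now",p.round(4),np.degrees(r).round(1),"w",round(float(o["grip_width"]),4))
    for n,ang in(("shift at present yaw",a),("shift after turn",b)):
        c,s=np.cos(ang),np.sin(ang)
        print(n,np.round([(c*d[0]+s*d[1])/.03,(s*d[0]-c*d[1])/.03,-d[2]/.03],2))
    print("turn rz",round(float(-(b-a)/.12),2))
E
python3 - <<'E'
from h import *
z=np.load("top.npz");p,W=z["p"].astype(int),z["W"]
sat=p.max(-1)-p.min(-1)
for n,b in(("small",(280,312,268,332)),("big",(282,316,446,515))):
    r0,r1,c0,c1=[int(a/1.4) for a in b]
    m=(sat[r0:r1,c0:c1]<35)&(p[r0:r1,c0:c1].min(-1)>70); w=W[r0:r1,c0:c1][m]; q=w[:,:2]*1000
    ux=q[:,1].min(),q[:,1].max()
    tail = q[:,1]>140+8+10 if n=="small" else q[:,1]<-158+8
    h=q[tail]; v=cv2.fitLine(h.astype(np.float32),cv2.DIST_L2,0,.01,.01).ravel()
    d=v[:2]*(1 if (v[1]<0)==(n=="small") else -1); m0=v[2:]
    s=(q-m0)@d; l=(q-m0)@np.array([-d[1],d[0]])
    L=(55 if n=="big" else 50)
    print(n,len(q),"yr",np.round(ux,1),"dir deg",np.degrees(np.arctan2(d[1],d[0])).round(1),"len",np.ptp(s).round(1),"lat",l.min().round(1),l.max().round(1),
     "origin(tail)",(m0+d*(s.min()+L)).round(1),"origin(bowl)",(m0+d*(s.max()-(52 if n=="big" else 44))).round(1))
goal(.43,-.165,.08,81)
t=np.load("top.npz")["W"][int(30/1.4):int(90/1.4),int(310/1.4):int(370/1.4)].reshape(-1,3)
k=t[t[:,2]>.03]; print("mug",k.min(0),k.max(0))
E
```

```text
small 222 yr [nan nan] dir deg -99.2 len nan lat nan nan origin(tail) [nan nan] origin(bowl) [nan nan]
big 297 yr [-211.8 -103. ] dir deg 83.0 len 109.5 lat -20.0 16.5 origin(tail) [ 424.3 -156.9] origin(bowl) [ 424.6 -154.4]
t 0.1 now [ 0.2231 -0.5025  0.2049] [-179.9   -0.    23.9] w 0.0939
shift at present yaw [10.87 -7.48  4.16]
shift after turn [12.19  5.05  4.16]
turn rz -8.3
mug [0.79575787 0.05013049 0.03010332] [0.8883765  0.14647653 0.07809251]
```

send_rows([
  [[0,0,0],[0,0,-1],0],
  [[0,0,0],[0,0,-1],0],
  [[0,0,0],[0,0,-1],-0.15],
  [[0,0,0],[0,0,-1],-0.15],
  [[0,0,0],[0,0,-1],-0.15],
  [[0,0,0],[0,0,-1],-0.15],
  [[0,0,0],[0,0,-1],-0.15],
  [[0,0,0],[0,0,-1],-0.15],
  [[0,0,0],[0,0,-0.6],-0.15],
])

```text
time_s: 1.0
ee_pos: [0.2231, -0.5025, 0.2051]
eef_rot: [-3.141, -0.001, 1.454]
force: [0.0, 0.7, 0.1]
grip_width: 0.0402
grip_force: 0.0
```

send_rows([
  [[1,0.44,0.2],[0,0,0],-0.15],
  [[1,0.44,0.2],[0,0,0],-0.15],
  [[1,0.44,0.2],[0,0,0],-0.15],
  [[1,0.44,0.2],[0,0,0],-0.15],
  [[1,0.44,0.2],[0,0,0],-0.15],
  [[1,0.44,0.2],[0,0,0],-0.15],
  [[1,0.44,0.2],[0,0,0],-0.15],
  [[1,0.44,0.2],[0,0,0],-0.15],
  [[1,0.44,0.2],[0,0,0],-0.15],
  [[1,0.44,0.2],[0,0,0],-0.15],
  [[1,0.44,0.2],[0,0,0],-0.15],
  [[0.3,0.4,0.2],[0,0,0],-0.15],
])

```text
time_s: 2.2
ee_pos: [0.4208, -0.1832, 0.1331]
eef_rot: [-3.141, -0.0, 1.452]
force: [-0.6, 0.3, 0.6]
grip_width: 0.04
grip_force: 0.0
```

Run:
```python
from h import *
p,W=cam("wrist"); save("w1.png",p)
sat=p.astype(int).max(-1)-p.astype(int).min(-1)
np.savez("w1.npz",p=p,W=W)
goal(.4244,-.1557,.015,83)
```

```text
t 2.25 now [ 0.4217 -0.1834  0.1323] [-180.    -0.    83.2] w 0.04
shift at present yaw [ 0.93 -0.02  3.91]
shift after turn [ 0.93 -0.02  3.91]
turn rz 0.03
```

View pics/w1.png

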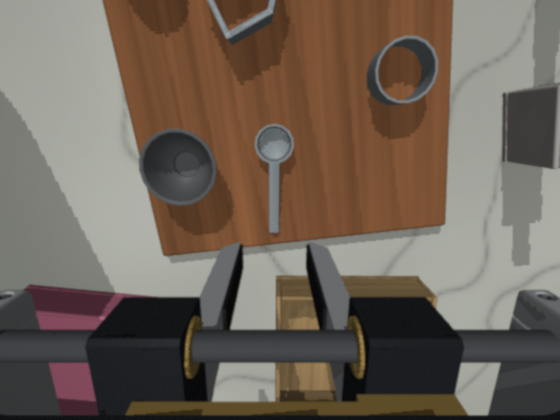

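The wrist view shows the big spoon's bowl at (274,145) and its handle from (274,165) to (274,232), in line with the fingers and centred between them. I'll go down and grip.

send_rows([
  [[0.93,0,0],[0,0,0],-0.15],
  [[0,0,1],[0,0,0],-0.15],
  [[0,0,1],[0,0,0],-0.15],
  [[0,0,1],[0,0,0],-0.15],
  [[0,0,0.6],[0,0,0],-0.15],
  [[0,0,0.28],[0,0,0],-0.15],
  [[0,0,0],[0,0,0],-1],
  [[0,0,0],[0,0,0],-1],
  [[0,0,0],[0,0,0],-1],
  [[0,0,0],[0,0,0],-1],
], squeeze=25)

```text
time_s: 3.25
ee_pos: [0.4239, -0.1577, 0.0178]
eef_rot: [3.14, 0.0, 1.45]
force: [0.3, 0.0, 0.0]
grip_width: 0.011
grip_force: 0.0
```

Run:
```python
from h import *
T=np.array([.5286,.3266]); a=np.radians(10.8)
def tr(x,y): return T+np.array([np.cos(a)*x-np.sin(a)*y,np.sin(a)*x+np.cos(a)*y])/1000
print(tr(38,12),tr(-47,-12)); g=tr(38,12)
goal(g[0],g[1],.135,10.8)
```

```text
[0.56367834 0.34550794] [0.48468107 0.30600563]
t 3.25 now [ 0.4239 -0.1577  0.0178] [179.9   0.   83.1] w 0.011
shift at present yaw [17.21  2.6  -3.91]
shift after turn [  7.72 -15.6   -3.91]
turn rz 10.51
```

send_rows([
  [[0,0,0],[0,0,0],-1],
  [[0,0,0],[0,0,0],-1],
  [[0,0,-0.3],[0,0,0],-1],
  [[0,0,-0.7],[0,0,0],-1],
])

```text
time_s: 3.65
ee_pos: [0.4226, -0.157, 0.0467]
eef_rot: [-3.139, -0.001, 1.45]
force: [1.0, -0.3, 0.1]
grip_width: 0.0095
grip_force: 25.0
```

Run:
```python
from h import *
goal(.5637,.3455,.135,10.8); print(get_obs()["grip_force"])
```

```text
t 3.65 now [ 0.4226 -0.157   0.0467] [-1.798e+02 -1.000e-01  8.310e+01] w 0.0095
shift at present yaw [17.19  2.65 -2.94]
shift after turn [  7.76 -15.57  -2.94]
turn rz 10.51
24.992058277130127
```

Gripped at 25 N. Now the transport: lift while turning, then travel.

send_rows([
  [[0,0,-0.5],[0,0,0.5],-1],
  [[0,0,-0.5],[0,0,1],-1],
  [[0,0,-0.5],[0,0,1],-1],
  [[0,0,-0.5],[0,0,1],-1],
  [[0,0,-0.5],[0,0,1],-1],
  [[0,0,-0.4],[0,0,1],-1],
  [[0,0,0],[0,0,1],-1],
  [[0,0,0],[0,0,1],-1],
  [[0,0,0],[0,0,1],-1],
  [[0,0,0],[0,0,1],-1],
  [[0,0,0],[0,0,1],-1],
])

```text
time_s: 4.75
ee_pos: [0.4233, -0.1573, 0.1345]
eef_rot: [-3.142, 0.0, 0.185]
force: [0.3, 0.9, -1.0]
grip_width: 0.0095
grip_force: 25.0
```

send_rows([
  [[0.3,-0.6,0],[0,0,0],-1],
  [[0.5,-1,0],[0,0,0],-1],
  [[0.5,-1,0],[0,0,0],-1],
  [[0.5,-1,0],[0,0,0],-1],
  [[0.5,-1,0],[0,0,0],-1],
  [[0.5,-1,0],[0,0,0],-1],
  [[0.5,-1,0],[0,0,0],-1],
  [[0.5,-1,0],[0,0,0],-1],
  [[0.5,-1,0],[0,0,0],-1],
  [[0.5,-1,0],[0,0,0],-1],
  [[0.5,-1,0],[0,0,0],-1],
  [[0.5,-1,0],[0,0,0],-1],
])

```text
time_s: 5.95
ee_pos: [0.5287, 0.2186, 0.1346]
eef_rot: [-3.142, 0.0, 0.19]
force: [0.2, -0.4, 1.2]
grip_width: 0.0095
grip_force: 25.0
```

send_rows([
  [[0.5,-1,0],[0,0,0],-1],
  [[0.5,-1,0],[0,0,0],-1],
  [[0.5,-1,0],[0,0,0],-1],
  [[0.4,-0.5,0],[0,0,0],-1],
  [[0,-0.3,0],[0,0,0],-1],
])

```text
time_s: 6.45
ee_pos: [0.5632, 0.341, 0.1339]
eef_rot: [3.142, 0.0, 0.191]
force: [-1.6, -1.3, -1.2]
grip_width: 0.0094
grip_force: 25.0
```

Run:
```python
from h import *
goal(.5637,.3455,.012,10.8)
p,W=cam("wrist"); save("w2.png",p)
```

```text
t 6.45 now [0.5632 0.341  0.1339] [180.    0.   10.9] w 0.0094
shift at present yaw [ 0.04 -0.14  4.06]
shift after turn [ 0.04 -0.14  4.06]
turn rz 0.02
```

View pics/w2.png

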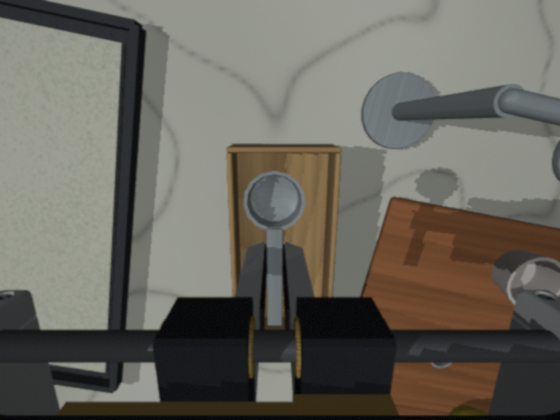

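The wrist view shows the spoon still held straight, bowl at (274,200), over the tray, which spans columns 230–340. I'll lower it and release.

send_rows([
  [[0,-0.14,1],[0,0,0],-1],
  [[0,0,1],[0,0,0],-1],
  [[0,0,1],[0,0,0],-1],
  [[0,0,0.6],[0,0,0],-1],
  [[0,0,0.42],[0,0,0],-1],
  [[0,0,0],[0,0,0],-1],
  [[0,0,0],[0,0,0],-0.5],
  [[0,0,0],[0,0,0],-0.5],
  [[0,0,-0.3],[0,0,0],-0.5],
  [[0,0,-0.7],[0,0,0],-0.5],
  [[0,0,-1],[0,0,0],-0.5],
  [[0,0,-1],[0,0,0],-0.5],
])

```text
time_s: 7.7
ee_pos: [0.5624, 0.344, 0.1057]
eef_rot: [-3.141, -0.001, 0.19]
force: [-0.2, -0.4, -0.0]
grip_width: 0.0237
grip_force: 0.0
```

Run:
```python
from h import *
p,W=cam("top"); np.savez("top2.npz",p=p,W=W)
goal(.43,.157,.1,81)
p=p.astype(int);sat=p.max(-1)-p.min(-1); n="small"
r0,r1,c0,c1=[int(a/1.4) for a in (280,312,268,332)]
for z in(np.load("top.npz"),np.load("top2.npz")):
    p,W=z["p"].astype(int),z["W"];sat=p.max(-1)-p.min(-1)
    m=(sat[r0:r1,c0:c1]<35)&(p[r0:r1,c0:c1].min(-1)>70); q=W[r0:r1,c0:c1][m][:,:2]*1000; q=q[~np.isnan(q[:,0])]
    h=q[q[:,1]>150]
    if len(h)<30: print(len(q));continue
    v=cv2.fitLine(h.astype(np.float32),cv2.DIST_L2,0,.01,.01).ravel(); d=-v[:2]*np.sign(v[1]); m0=v[2:]; s=(q-m0)@d
    print(len(q),np.degrees(np.arctan2(d[1],d[0])),np.ptp(s),m0+d*(s.min()+50),m0+d*(s.max()-44))
```

```text
t 7.75 now [0.5643 0.345  0.1117] [-179.9   -0.5   10.9] w 0.0238
shift at present yaw [-5.58  5.31  0.39]
shift after turn [-6.89 -3.44  0.39]
turn rz -10.2
219 -98.868065 92.41559380861594 [433.66830232 151.91607895] [433.91255401 153.48154504]
228 -98.66996 91.81458338751514 [433.68497988 151.23967172] [434.01441537 153.40011561]
```

send_rows([
  [[0,0,0],[0,0,-1],-0.15],
  [[0,0,0],[0,0,-1],-0.15],
  [[0,0,0],[0,0,-1],-0.15],
  [[0,0,0],[0,0,-1],-0.15],
  [[0,0,0],[0,0,-1],-0.15],
  [[0,0,0],[0,0,-1],-0.15],
  [[0,0,0],[0,0,-1],-0.15],
  [[0,0,0],[0,0,-1],-0.15],
  [[0,0,0],[0,0,-1],-0.15],
  [[0,0,0],[0,0,-1],-0.15],
  [[0,0,0],[0,0,-0.24],-0.15],
])

```text
time_s: 8.85
ee_pos: [0.5626, 0.3441, 0.1046]
eef_rot: [3.141, -0.001, 1.422]
force: [-1.1, -0.4, 0.3]
grip_width: 0.0403
grip_force: 0.0
```

send_rows([
  [[-1,-0.47,0],[0,0,0],-0.15],
  [[-1,-0.47,0],[0,0,0],-0.15],
  [[-1,-0.47,0],[0,0,0],-0.15],
  [[-1,-0.47,0],[0,0,0],-0.15],
  [[-1,-0.47,0],[0,0,0],-0.15],
  [[-1,-0.47,0],[0,0,0],-0.15],
  [[-0.7,-0.4,0],[0,0,0],-0.15],
  [[-0.3,-0.1,0],[0,0,0],-0.15],
])

```text
time_s: 9.65
ee_pos: [0.4314, 0.1504, 0.1042]
eef_rot: [3.141, -0.0, 1.416]
force: [0.2, 0.1, -0.3]
grip_width: 0.0398
grip_force: 0.0
```

Run:
```python
from h import *
goal(.4338,.1525,.0165,81.3)
```

```text
t 9.65 now [0.4314 0.1504 0.1042] [180.   -0.   81.1] w 0.0398
shift at present yaw [0.08 0.07 2.92]
shift after turn [0.08 0.07 2.92]
turn rz -0.03
```

send_rows([
  [[0.08,0.07,1],[0,0,0],-0.15],
  [[0,0,1],[0,0,0],-0.15],
  [[0,0,0.6],[0,0,0],-0.15],
  [[0,0,0.3],[0,0,0],-0.15],
  [[0,0,0],[0,0,0],-1],
  [[0,0,0],[0,0,0],-1],
  [[0,0,0],[0,0,0],-1],
  [[0,0,0],[0,0,0],-1],
  [[0,0,0],[0,0,0],-1],
  [[0,0,0],[0,0,0],-1],
])

```text
time_s: 10.65
ee_pos: [0.435, 0.1537, 0.0171]
eef_rot: [3.141, -0.001, 1.419]
force: [-1.1, 1.4, 7.2]
grip_width: 0.0098
grip_force: 24.9
```

send_rows([
  [[0,0,-0.3],[0,0,0],-1],
  [[0,0,-0.7],[0,0,0.5],-1],
  [[0,0,-1],[0,0,1],-1],
  [[0,0,-1],[0,0,1],-1],
  [[0,0,-0.8],[0,0,1],-1],
  [[0,0,0],[0,0,1],-1],
  [[0,0,0],[0,0,1],-1],
  [[0,0,0],[0,0,1],-1],
  [[0,0,0],[0,0,1],-1],
  [[0,0,0],[0,0,1],-1],
  [[0,0,0],[0,0,1],-1],
  [[0,0,0],[0,0,0.75],-1],
])

```text
time_s: 11.85
ee_pos: [0.4344, 0.1535, 0.131]
eef_rot: [3.142, -0.0, 0.184]
force: [0.0, 0.8, 0.1]
grip_width: 0.0096
grip_force: 24.9
```

Run:
```python
from h import *
goal(.4847,.3060,.0125,10.8); print(get_obs()["grip_force"])
```

```text
t 11.85 now [0.4344 0.1535 0.131 ] [180.   -0.   10.5] w 0.0096
shift at present yaw [ 2.58 -4.69  3.95]
shift after turn [ 2.6  -4.68  3.95]
turn rz -0.04
24.912663996219635
```

send_rows([
  [[0.3,-0.6,0],[0,0,0],-1],
  [[0.5,-0.9,0],[0,0,0],-1],
  [[0.5,-0.9,0],[0,0,0],-1],
  [[0.5,-0.9,0],[0,0,0],-1],
  [[0.5,-0.9,0],[0,0,0],-1],
  [[0.3,-0.48,0],[0,0,0],-1],
  [[0,0,0],[0,0,0],-1],
])

```text
time_s: 12.55
ee_pos: [0.4849, 0.3074, 0.1306]
eef_rot: [-3.142, 0.0, 0.19]
force: [-0.1, -0.2, -0.3]
grip_width: 0.0092
grip_force: 24.9
```

send_rows([
  [[0,0,1],[0,0,0],-1],
  [[0,0,1],[0,0,0],-1],
  [[0,0,1],[0,0,0],-1],
  [[0,0,0.6],[0,0,0],-1],
  [[0,0,0.35],[0,0,0],-1],
  [[0,0,0],[0,0,0],-1],
  [[0,0,0],[0,0,0],-0.5],
  [[0,0,0],[0,0,0],-0.5],
  [[0,0,-0.3],[0,0,0],-0.5],
  [[0,0,-0.7],[0,0,0],-0.5],
  [[0,0,-1],[0,0,0],-0.5],
  [[0,0,-1],[0,0,0],0.4],
])

```text
time_s: 13.75
ee_pos: [0.4848, 0.3061, 0.1041]
eef_rot: [-3.141, -0.001, 0.189]
force: [-0.7, -0.2, 0.1]
grip_width: 0.029
grip_force: 0.0
```

Run:
```python
from h import *
p,W=cam("top"); save("top3.png",p[85:280,100:480],2)
goal(.4175,-.0015,.13,21.2)
z=np.load("top.npz");h=np.load("house.npy")
from scipy.optimize import minimize
V=np.array([[-23.75,-23],[13,-23],[32.3,0],[13,23],[-23.75,23]])
def f(q):
    c,s=np.cos(q[2]),np.sin(q[2]); P=V@np.array([[c,s],[-s,c]])+q[:2]
    return sum(min(abs(cv2.pointPolygonTest(P.astype(np.float32).reshape(-1,1,2),(float(a),float(b)),True)),6) for a,b in h)
r=minimize(f,[417.5,-1.5,.37],method="Nelder-Mead"); print(r.x,np.degrees(r.x[2]),r.fun/len(h))
```

```text
t 13.8 now [0.4867 0.3071 0.1094] [-179.9   -0.4   10.8] w 0.0321
shift at present yaw [-4.19  9.67 -0.69]
shift after turn [-5.87  8.76 -0.69]
turn rz -1.51
[ 4.17662842e+02 -4.44041774e-01  3.57350444e-01] 20.474672268287787 1.2496046727404293
```

View pics/top3.png

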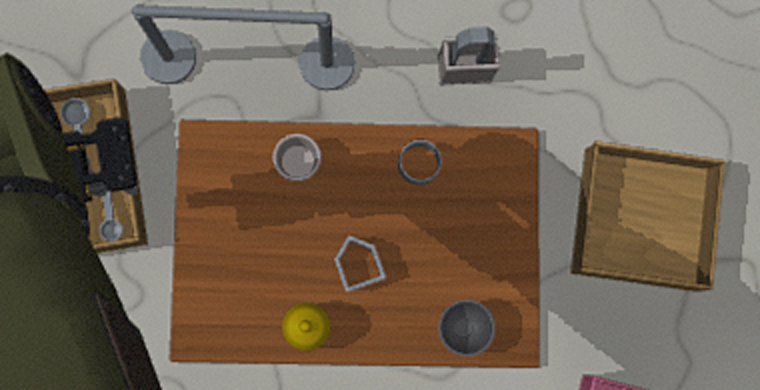

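Both spoons lie in the tray, bowls at (75,112) and (110,230). The house cutter is next.

send_rows([
  [[0,0,-0.5],[0,0,-0.7],0.5],
  [[0,0,-0.3],[0,0,-0.7],0.5],
  [[-0.6,1,0],[0,0,0],0.5],
  [[-0.6,1,0],[0,0,0],0.5],
  [[-0.6,1,0],[0,0,0],0.5],
  [[-0.6,1,0],[0,0,0],0.5],
  [[-0.6,1,0],[0,0,0],0.5],
  [[-0.6,1,0],[0,0,0],0.5],
  [[-0.6,1,0],[0,0,0],0.5],
  [[-0.6,0.9,0],[0,0,0],0.5],
  [[-0.6,0.6,0],[0,0,0],0.5],
  [[-0.3,0.3,0],[0,0,0],0.5],
])

```text
time_s: 15.0
ee_pos: [0.4163, -0.0024, 0.1268]
eef_rot: [3.141, -0.001, 0.355]
force: [-0.3, 0.2, -0.3]
grip_width: 0.0704
grip_force: 0.0
```

send_rows([
  [[0,0,0],[0,0,0],0.5],
])

```text
time_s: 15.1
ee_pos: [0.4167, -0.0017, 0.1266]
eef_rot: [3.141, -0.001, 0.355]
force: [-0.5, 0.2, -0.0]
grip_width: 0.0704
grip_force: 0.0
```

Run:
```python
from h import *
goal(.4176,-.001,.0165,20.6)
```

```text
t 15.1 now [ 0.4167 -0.0017  0.1266] [ 1.80e+02 -1.00e-01  2.03e+01] w 0.0704
shift at present yaw [ 0.04 -0.01  3.67]
shift after turn [ 0.04 -0.01  3.67]
turn rz -0.04
```

send_rows([
  [[0,0,1],[0,0,0],0.5],
  [[0,0,1],[0,0,0],0.5],
  [[0,0,1],[0,0,0],0.5],
  [[0,0,0.45],[0,0,0],0.5],
  [[0,0,0.22],[0,0,0],0.5],
  [[0,0,0],[0,0,0],-0.2],
  [[0,0,0],[0,0,0],-0.2],
  [[0,0,0],[0,0,0],-0.2],
  [[0,0,0],[0,0,0],-0.2],
])

```text
time_s: 16.0
ee_pos: [0.4174, -0.0009, 0.0167]
eef_rot: [3.141, -0.002, 0.357]
force: [0.5, 1.3, 5.8]
grip_width: 0.0485
grip_force: 25.0
```

send_rows([
  [[0,0,0],[0,0,0],-0.2],
  [[0,0,-0.3],[0,0,0],-0.2],
  [[0,0,-0.7],[0,0,0],-0.2],
  [[0,0,-0.8],[0,0,1],-0.2],
  [[0,0,-0.8],[0,0,1],-0.2],
  [[0,0,-0.8],[0,0,1],-0.2],
  [[0,0,-0.3],[0,0,1],-0.2],
])

```text
time_s: 16.7
ee_pos: [0.4175, -0.0011, 0.1297]
eef_rot: [-3.142, -0.004, -0.128]
force: [-0.4, 0.6, -0.6]
grip_width: 0.048
grip_force: 25.0
```

Run:
```python
from h import *
goal(.5134,-.358,.0105,-6.9);print(get_obs()["grip_force"])
```

```text
t 16.7 now [ 0.4175 -0.0011  0.1297] [-180.    -0.2   -7.4] w 0.048
shift at present yaw [ 4.7  11.39  3.97]
shift after turn [ 4.6  11.43  3.97]
turn rz -0.07
24.98921513557434
```

send_rows([
  [[0.2,0.5,0],[0,0,0],-0.2],
  [[0.4,1,0],[0,0,0],-0.2],
  [[0.4,1,0],[0,0,0],-0.2],
  [[0.4,1,0],[0,0,0],-0.2],
  [[0.4,1,0],[0,0,0],-0.2],
  [[0.4,1,0],[0,0,0],-0.2],
  [[0.4,1,0],[0,0,0],-0.2],
  [[0.4,1,0],[0,0,0],-0.2],
  [[0.4,1,0],[0,0,0],-0.2],
  [[0.4,1,0],[0,0,0],-0.2],
  [[0.4,1,0],[0,0,0],-0.2],
  [[0.4,0.92,0],[0,0,0],-0.2],
])

```text
time_s: 17.9
ee_pos: [0.5115, -0.3595, 0.1276]
eef_rot: [3.141, -0.0, -0.124]
force: [0.1, 0.8, -1.2]
grip_width: 0.0484
grip_force: 25.0
```

send_rows([
  [[0,0,0],[0,0,0],-0.2],
])

```text
time_s: 18.0
ee_pos: [0.5114, -0.3607, 0.1271]
eef_rot: [3.141, -0.0, -0.126]
force: [0.0, 0.9, -0.3]
grip_width: 0.0483
grip_force: 25.0
```

Run:
```python
from h import *
goal(.5134,-.358,.0105,-6.9);print(get_obs()["grip_force"])
```

```text
t 18.0 now [ 0.5114 -0.3607  0.1271] [180.   -0.   -7.2] w 0.0483
shift at present yaw [ 0.05 -0.1   3.89]
shift after turn [ 0.06 -0.1   3.89]
turn rz -0.04
24.993154406547546
```

send_rows([
  [[0,-0.1,1],[0,0,0],-0.2],
  [[0,0,1],[0,0,0],-0.2],
  [[0,0,1],[0,0,0],-0.2],
  [[0,0,0.55],[0,0,0],-0.2],
  [[0,0,0.3],[0,0,0],-0.2],
  [[0,0,0],[0,0,0],-0.2],
  [[0,0,0],[0,0,0],0.4],
  [[0,0,0],[0,0,0],0.4],
  [[0,0,-0.3],[0,0,0],0.4],
  [[0,0,-0.7],[0,0,0],0.4],
  [[0,0,-1],[0,0,0],0.4],
  [[0,0,-1],[0,0,0],0.5],
])

```text
time_s: 19.2
ee_pos: [0.5119, -0.355, 0.1035]
eef_rot: [3.141, -0.001, -0.123]
force: [-0.3, 1.3, 0.5]
grip_width: 0.0696
grip_force: 0.0
```

send_rows([
  [[0,0,-0.5],[0,0,0],0.5],
  [[0,0,0],[0,0,0],0.5],
])

```text
time_s: 19.4
ee_pos: [0.5127, -0.3556, 0.119]
eef_rot: [3.139, -0.004, -0.123]
force: [0.5, 0.6, -0.7]
grip_width: 0.0703
grip_force: 0.0
```

Run:
```python
from h import *
goal(.5445,-.073,.0165,-6.9)
```

```text
t 19.4 now [ 0.5127 -0.3556  0.119 ] [179.9  -0.2  -7.1] w 0.0703
shift at present yaw [-0.11 -9.48  3.42]
shift after turn [-0.08 -9.48  3.42]
turn rz -0.02
```

send_rows([
  [[0,-0.5,0],[0,0,0],0.5],
  [[0,-1,0],[0,0,0],0.5],
  [[0,-1,0],[0,0,0],0.5],
  [[0,-1,0],[0,0,0],0.5],
  [[0,-1,0],[0,0,0],0.5],
  [[0,-1,0],[0,0,0],0.5],
  [[0,-1,0],[0,0,0],0.5],
  [[0,-1,0],[0,0,0],0.5],
  [[0,-1,0],[0,0,0],0.5],
  [[-0.1,-0.7,0],[0,0,0],0.5],
  [[0,-0.3,0],[0,0,0],0.5],
  [[0,0,0],[0,0,0],0.5],
])

```text
time_s: 20.6
ee_pos: [0.5435, -0.0706, 0.1154]
eef_rot: [-3.141, 0.002, -0.122]
force: [-0.0, -0.3, 0.0]
grip_width: 0.0703
grip_force: 0.0
```

Run:
```python
from h import *
goal(.5445,-.073,.0165,-6.9)
```

```text
t 20.6 now [ 0.5435 -0.0706  0.1154] [-1.8e+02  1.0e-01 -7.0e+00] w 0.0703
shift at present yaw [0.04 0.07 3.3 ]
shift after turn [0.04 0.07 3.3 ]
turn rz -0.01
```

send_rows([
  [[0,0.07,1],[0,0,0],0.5],
  [[0,0,1],[0,0,0],0.5],
  [[0,0,0.7],[0,0,0],0.5],
  [[0,0,0.4],[0,0,0],0.5],
  [[0,0,0.2],[0,0,0],0.5],
  [[0,0,0],[0,0,0],-0.1],
  [[0,0,0],[0,0,0],-0.1],
  [[0,0,0],[0,0,0],-0.1],
  [[0,0,0],[0,0,0],-0.1],
  [[0,0,0],[0,0,0],-0.1],
])

```text
time_s: 21.6
ee_pos: [0.5443, -0.074, 0.0183]
eef_rot: [3.141, -0.002, -0.123]
force: [-1.5, -0.2, 6.5]
grip_width: 0.0505
grip_force: 25.0
```

send_rows([
  [[0,0,-0.3],[0,0,0],-0.1],
  [[0,0,-0.7],[0,0,0],-0.1],
  [[0,0,-1],[0,0,0],-0.1],
  [[0,0,-1],[0,0,0],-0.1],
  [[0,0,-0.5],[0,0,0],-0.1],
  [[0,0,0],[0,0,0],-0.1],
])

```text
time_s: 22.2
ee_pos: [0.5447, -0.074, 0.125]
eef_rot: [3.141, -0.004, -0.123]
force: [0.2, -0.3, -0.5]
grip_width: 0.0508
grip_force: 25.0
```

Run:
```python
from h import *
goal(.4459,-.3498,.0105,-6.9);print(get_obs()["grip_force"])
```

```text
t 22.2 now [ 0.5447 -0.074   0.125 ] [180.   -0.2  -7.1] w 0.0508
shift at present yaw [-2.14  9.53  3.82]
shift after turn [-2.17  9.52  3.82]
turn rz -0.02
24.96328990906477
```

send_rows([
  [[-0.1,0.5,0],[0,0,0],-0.1],
  [[-0.2,1,0],[0,0,0],-0.1],
  [[-0.2,1,0],[0,0,0],-0.1],
  [[-0.2,1,0],[0,0,0],-0.1],
  [[-0.2,1,0],[0,0,0],-0.1],
  [[-0.2,1,0],[0,0,0],-0.1],
  [[-0.2,1,0],[0,0,0],-0.1],
  [[-0.2,1,0],[0,0,0],-0.1],
  [[-0.2,1,0],[0,0,0],-0.1],
  [[-0.3,0.7,0],[0,0,0],-0.1],
  [[-0.14,0.3,0],[0,0,0],-0.1],
  [[0,0,0],[0,0,0],-0.1],
])

```text
time_s: 23.4
ee_pos: [0.4438, -0.3495, 0.1214]
eef_rot: [-3.141, 0.001, -0.125]
force: [1.0, 0.4, -0.6]
grip_width: 0.0504
grip_force: 25.0
```

Run:
```python
from h import *
goal(.4459,-.3498,.0115,-6.9);print(get_obs()["grip_force"])
```

```text
t 23.4 now [ 0.4438 -0.3495  0.1214] [-1.799e+02  1.000e-01 -7.200e+00] w 0.0504
shift at present yaw [0.07 0.   3.66]
shift after turn [0.07 0.   3.66]
turn rz -0.04
24.96341061545536
```

send_rows([
  [[0,0,1],[0,0,0],-0.1],
  [[0,0,1],[0,0,0],-0.1],
  [[0,0,0.9],[0,0,0],-0.1],
  [[0,0,0.5],[0,0,0],-0.1],
  [[0,0,0.24],[0,0,0],-0.1],
  [[0,0,0],[0,0,0],-0.1],
  [[0,0,0],[0,0,0],0.4],
  [[0,0,0],[0,0,0],0.4],
  [[0,0,0],[0,0,0],0.4],
  [[0,0,-0.3],[0,0,0],0.4],
  [[0,0,-0.7],[0,0,0],0.4],
  [[0,0,-1],[0,0,0],0.4],
])

```text
time_s: 24.6
ee_pos: [0.4445, -0.3485, 0.0737]
eef_rot: [-3.141, 0.001, -0.123]
force: [0.1, 0.6, 0.2]
grip_width: 0.0661
grip_force: 0.0
```

send_rows([
  [[0,0,-1],[0,0,0],0.5],
  [[0,0,-1],[0,0,0],0.5],
  [[0,0,-1],[0,0,0],0.5],
  [[0,0,-1],[0,0,0],0.5],
  [[0,0,-0.3],[0,0,0],0.5],
  [[0,0,0],[0,0,0],0.5],
])

```text
time_s: 25.2
ee_pos: [0.4452, -0.3491, 0.2034]
eef_rot: [3.14, -0.002, -0.123]
force: [-0.2, -0.2, -1.1]
grip_width: 0.0708
grip_force: 0.0
```

Run:
```python
from h import *
p,W=cam("top"); np.savez("top4.npz",p=p,W=W); save("top4.png",p[85:280,100:480],2)
for f in("top.npz","top4.npz"):
    W=np.load(f)["W"]; r0,r1,c0,c1=[int(a/1.4) for a in(130,185,435,500)]
    w=W[r0:r1,c0:c1].reshape(-1,3)
    for lo,hi in((.112,.14),(.085,.14)):
        q=(w[(w[:,2]>lo)&(w[:,2]<hi),:2]*1000).astype(np.float32); print(f,lo,len(q),cv2.minAreaRect(q),q.mean(0))
    r=W[int(115/1.4):int(145/1.4),int(225/1.4):int(380/1.4)].reshape(-1,3); q=r[(r[:,2]>.151)]
    print("bar",cv2.fitLine((q[:,:2]*1000).astype(np.float32),cv2.DIST_HUBER,0,.01,.01).ravel(),np.percentile(q[:,2],[50,90]),np.percentile(q[:,1],[1,99]))
goal(.672,-.1295,.2,4)
```

```text
top.npz 0.112 119 ((671.922119140625, -129.15286254882812), (20.618680953979492, 31.6312198638916), 1.5142228603363037) [ 671.4276  -128.62018]
top.npz 0.085 182 ((672.174072265625, -129.43325805664062), (20.153514862060547, 42.500732421875), 7.272029399871826) [ 670.75525 -127.53582]
bar [1.3500833e-02 9.9990886e-01 6.7414966e+02 1.4171944e+02] [0.15486209 0.15687746] [0.03991228 0.24525836]
top4.npz 0.112 122 ((672.1649169921875, -129.33572387695312), (19.257204055786133, 32.35163116455078), 2.1821115016937256) [ 671.508   -128.80824]
top4.npz 0.085 180 ((672.1586303710938, -129.87437438964844), (19.389833450317383, 42.56569290161133), 4.563058376312256) [ 670.76105 -127.78137]
bar [1.4902235e-02 9.9988896e-01 6.7417456e+02 1.4133669e+02] [0.15480645 0.1570575 ] [0.03989677 0.24405991]
t 25.25 now [ 0.4448 -0.3487  0.2018] [-180.     0.    -7.1] w 0.0704
shift at present yaw [ 6.62 -8.18  0.06]
shift after turn [ 8.06 -6.76  0.06]
turn rz -1.61
```

View pics/top4.png

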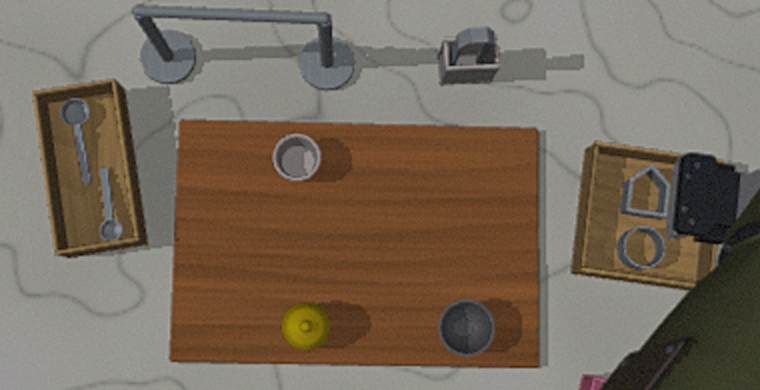

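Cutters are in the square box at (645,192) and (641,247), both spoons are in the tray, and the ramekin is unmoved at (297,157). The tongs are next.

send_rows([
  [[0,0,0],[0,0,-0.8],0.5],
  [[0,0,0],[0,0,-0.74],0.5],
  [[0.6,-0.5,0],[0,0,0],0.5],
  [[1,-0.85,0],[0,0,0],0.5],
  [[1,-0.85,0],[0,0,0],0.5],
  [[1,-0.85,0],[0,0,0],0.5],
  [[1,-0.85,0],[0,0,0],0.5],
  [[1,-0.85,0],[0,0,0],0.5],
  [[1,-0.85,0],[0,0,0],0.5],
  [[1,-0.85,0],[0,0,0],0.5],
  [[0.4,-0.38,0],[0,0,0],0.5],
  [[0,0,0],[0,0,0],0.5],
])

```text
time_s: 26.45
ee_pos: [0.6724, -0.1276, 0.1993]
eef_rot: [-3.14, 0.003, 0.064]
force: [0.6, 0.7, 0.3]
grip_width: 0.0704
grip_force: 0.0
```

Run:
```python
from h import *
goal(.672,-.1294,.083,3.5)
```

```text
t 26.45 now [ 0.6724 -0.1276  0.1993] [-179.9    0.2    3.7] w 0.0704
shift at present yaw [-0.02  0.06  3.88]
shift after turn [-0.02  0.06  3.88]
turn rz 0.02
```

send_rows([
  [[0,0.06,1],[0,0,0],0.5],
  [[0,0,1],[0,0,0],0.5],
  [[0,0,1],[0,0,0],0.5],
  [[0,0,0.6],[0,0,0],0.5],
  [[0,0,0.28],[0,0,0],0.5],
  [[0,0,0],[0,0,0],0],
  [[0,0,0],[0,0,0],-0.3],
  [[0,0,0],[0,0,0],-0.3],
  [[0,0,0],[0,0,0],-0.3],
  [[0,0,0],[0,0,0],-0.3],
  [[0,0,0],[0,0,0],-0.3],
  [[0,0,0],[0,0,0],-0.3],
])

```text
time_s: 27.65
ee_pos: [0.6725, -0.1315, 0.0866]
eef_rot: [3.141, -0.001, 0.061]
force: [-0.3, 0.3, 6.6]
grip_width: 0.0421
grip_force: 24.9
```

Run:
```python
from h import *
goal(.672,-.1294,.265,3.5);print(get_obs()["grip_force"])
```

```text
t 27.65 now [ 0.6725 -0.1315  0.0866] [ 1.8e+02 -1.0e-01  3.5e+00] w 0.0421
shift at present yaw [-0.01 -0.07 -5.95]
shift after turn [-0.01 -0.07 -5.95]
turn rz 0.0
24.928641188889742
```

send_rows([
  [[0,0,-0.3],[0,0,0],-0.3],
  [[0,0,-0.7],[0,0,0],-0.3],
  [[0,0,-0.9],[0,0,0],-0.3],
  [[0,0,-0.9],[0,0,0],-0.3],
  [[0,0,-0.9],[0,0,0],-0.3],
  [[0,0,-0.9],[0,0,-0.46],-0.3],
  [[0,0,-0.9],[0,0,-1],-0.3],
  [[0,0,-0.5],[0,0,-1],-0.3],
  [[0,0,0],[0,0,-1],-0.3],
  [[0,0,0],[0,0,-1],-0.3],
  [[0,0,0],[0,0,-1],-0.3],
  [[0,0,0],[0,0,-1],-0.3],
])

```text
time_s: 28.85
ee_pos: [0.6718, -0.1313, 0.266]
eef_rot: [-3.141, 0.0, 0.842]
force: [0.0, -0.3, -1.0]
grip_width: 0.0415
grip_force: 24.9
```

send_rows([
  [[0,0,0],[0,0,-1],-0.3],
  [[0,0,0],[0,0,-1],-0.3],
  [[0,0,0],[0,0,-1],-0.3],
  [[0,0,0],[0,0,-1],-0.3],
  [[0,0,0],[0,0,-1],-0.3],
  [[0,0,0],[0,0,-1],-0.3],
  [[0,0,0],[0,0,0],-0.3],
])

```text
time_s: 29.55
ee_pos: [0.6719, -0.1313, 0.266]
eef_rot: [-3.141, -0.0, 1.559]
force: [-0.4, 0.0, -0.3]
grip_width: 0.0417
grip_force: 24.9
```

Run:
```python
from h import *
goal(.6742,.1415,.265,89.2);print(get_obs()["grip_force"])
```

```text
t 29.55 now [ 0.6719 -0.1313  0.266 ] [-180.    -0.    89.3] w 0.0417
shift at present yaw [ 9.09 -0.03  0.03]
shift after turn [ 9.09 -0.05  0.03]
turn rz 0.01
24.923811201006174
```

send_rows([
  [[0.5,0,0],[0,0,0],-0.3],
  [[1,0,0],[0,0,0],-0.3],
  [[1,0,0],[0,0,0],-0.3],
  [[1,0,0],[0,0,0],-0.3],
  [[1,0,0],[0,0,0],-0.3],
  [[1,0,0],[0,0,0],-0.3],
  [[1,0,0],[0,0,0],-0.3],
  [[1,0,0],[0,0,0],-0.3],
  [[1,0,0],[0,0,0],-0.3],
  [[0.6,0,0],[0,0,0],-0.3],
  [[0,0,0],[0,0,0],-0.3],
  [[0,0,0],[0,0,0],-0.3],
])

```text
time_s: 30.75
ee_pos: [0.6758, 0.1413, 0.2657]
eef_rot: [-3.141, 0.0, 1.556]
force: [1.2, -0.7, -0.6]
grip_width: 0.042
grip_force: 24.9
```

Run:
```python
from h import *
goal(.6742,.1415,.1275,89.2);print(get_obs()["grip_force"])
p,W=cam("wrist"); save("w5.png",p)
```

```text
t 30.75 now [0.6758 0.1413 0.2657] [-180.     0.    89.1] w 0.042
shift at present yaw [ 0.   -0.05  4.61]
shift after turn [ 0.   -0.05  4.61]
turn rz -0.01
24.92480043321848
```

View pics/w5.png

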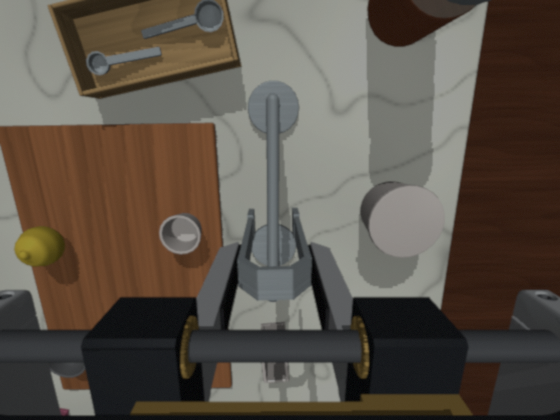

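The wrist view shows the bar at column 272, centred between the tongs' arms at columns 248 and 298. I'll lower the tongs.

send_rows([
  [[0,0,0.5],[0,0,0],-0.3],
  [[0,0,0.8],[0,0,0],-0.3],
  [[0,0,0.8],[0,0,0],-0.3],
  [[0,0,0.8],[0,0,0],-0.3],
  [[0,0,0.8],[0,0,0],-0.3],
  [[0,0,0.4],[0,0,0],-0.3],
  [[0,0,0.3],[0,0,0],-0.3],
  [[0,0,0.1],[0,0,0],-0.3],
  [[0,0,0.07],[0,0,0],-0.3],
  [[0,0,0],[0,0,0],-0.3],
  [[0,0,0],[0,0,0],-0.3],
])

```text
time_s: 31.9
ee_pos: [0.6762, 0.1416, 0.1294]
eef_rot: [3.141, -0.0, 1.557]
force: [-0.2, -0.4, 0.0]
grip_width: 0.0419
grip_force: 24.9
```

send_rows([
  [[0,0,0.07],[0,0,0],-0.3],
  [[0,0,0],[0,0,0],-0.3],
  [[0,0,0],[0,0,0],-0.3],
])

```text
time_s: 32.2
ee_pos: [0.6759, 0.1416, 0.1266]
eef_rot: [3.142, -0.0, 1.557]
force: [-0.5, -0.3, 0.2]
grip_width: 0.0416
grip_force: 24.9
```

send_rows([
  [[0,0,0],[0,0,0],0],
  [[0,0,0],[0,0,0],0.3],
  [[0,0,0],[0,0,0],0.4],
  [[0,0,0],[0,0,0],0.4],
  [[0,0,-0.3],[0,0,0],0.4],
  [[0,0,-0.7],[0,0,0],0.4],
  [[0,0,-1],[0,0,0],0.4],
  [[0,0,-1],[0,0,0],0.4],
  [[0,0,-1],[0,0,0],0.4],
  [[0,0,0],[0,0,0],0.4],
])

```text
time_s: 33.2
ee_pos: [0.677, 0.1418, 0.2524]
eef_rot: [3.134, -0.001, 1.557]
force: [-0.1, -0.4, 0.3]
grip_width: 0.0656
grip_force: 0.0
```

Run:
```python
from h import *
a,W=cam("side"); b,W2=cam("wrist"); a=a[150:360,120:400]
a=cv2.resize(a,(560,420)); save("fin.png",np.hstack([a,b]),.71)
```

```text
(no output)
```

View pics/fin.png

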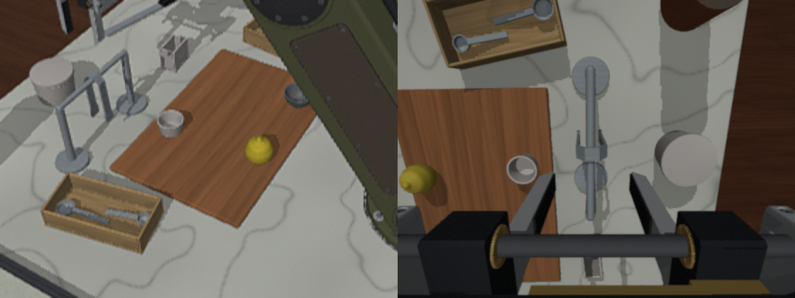

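The tongs hang over the rail, at (98,95) in the left view and (591,150) in the right, with one arm on each side. The drainer is empty and the spoons are in the tray. I'll let it settle, then hand in.

send_rows([
  [[0,0,-0.5],[0,0,0],0.4],
  [[0,0,0],[0,0,0],0.4],
  [[0,0,0],[0,0,0],0.4],
  [[0,0,0],[0,0,0],0.4],
  [[0,0,0],[0,0,0],0.4],
  [[0,0,0],[0,0,0],0.4],
  [[0,0,0],[0,0,0],0.4],
  [[0,0,0],[0,0,0],0.4],
  [[0,0,0],[0,0,0],0.4],
  [[0,0,0],[0,0,0],0.4],
])

```text
time_s: 34.3
ee_pos: [0.6759, 0.1416, 0.2615]
eef_rot: [-3.142, 0.0, 1.557]
force: [-0.8, -0.6, -0.5]
grip_width: 0.0659
grip_force: 0.0
```

```bash
python3 -c "
from station import *
print(hand_in())"
```

```text
the job is handed in; nothing more can be done
None
```

I handed the job in at about 34 s: spoons in the long tray, cutters in the square wooden box, tongs hanging over the rail with one arm on each side, and the ramekin not moved; no verdict came back.

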